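# Line up the reagent vessels by height on the rail

### The job

Line up the flask and the three jars on the rail in order of height, one standing upright in the middle of each rubber coaster: the tallest next to the tall end plate, then down to the shortest at the low end. Lift them across upright, do not tip any of them over, keep the arm clear of the jar tray that overhangs the back of the bench, and let go of them all.

Things in the scene. Friction and masses are not known exactly. Their poses are not given: they have to be found in the camera images.
- flask: the conical glass flask with a foil cap, the tallest vessel: 168 mm high, clear glass foot 67 mm across (lowest 30 mm), 48 mm across at 30 to 60 mm height, then a round foil-wrapped neck 36 mm across up to 158 mm. Mass about 90 g. Loose; grasp it by the neck from above. Origin: centre of the underside; z up.
- jar_large: the large plastic screw-top jar: round, 124 mm high, body 68 mm across up to 105 mm height, screw lid 65 mm across above. About 110 g, loose; grasp it from above round the lid or upper body. Origin: centre of the underside; z up.
- jar_medium: the medium plastic screw-top jar: round, 98 mm high, 54 mm across, body and lid (above 83 mm) alike. About 60 g, loose; grasp it from above round the lid or body. Origin: centre of the underside; z up.
- jar_small: the small jar with a white lid: round, 62 mm high, 42 mm across. About 60 g, loose; grasp it from above. Origin: centre of the underside; z up. (Straight ahead of the robot a computer, and the jar tray 0.43 m up, begin about 0.64 m from the base: swing sideways with the hand drawn in.)
- coaster_0: the leftmost (+y, as the robot sees it) of four equal black rubber coasters, 72 mm across, 2 mm thick, grey centre dot, fixed 88 mm apart in a row on the flat aluminium rail (100 x 400 mm, 12 mm high, turned up to 12 degrees). Its top is 14 mm above the worktop. Origin: centre of its underside, z up, y along the rail.
- coaster_1: the second from the left (+y) of four equal black rubber coasters, 72 mm across, 2 mm thick, grey centre dot, fixed 88 mm apart in a row on the flat aluminium rail (100 x 400 mm, 12 mm high, turned up to 12 degrees). Its top is 14 mm above the worktop. Origin: centre of its underside, z up, y along the rail.
- coaster_2: the third from the left (+y) of four equal black rubber coasters, 72 mm across, 2 mm thick, grey centre dot, fixed 88 mm apart in a row on the flat aluminium rail (100 x 400 mm, 12 mm high, turned up to 12 degrees). Its top is 14 mm above the worktop. Origin: centre of its underside, z up, y along the rail.
- coaster_3: the rightmost (-y) of four equal black rubber coasters, 72 mm across, 2 mm thick, grey centre dot, fixed 88 mm apart in a row on the flat aluminium rail (100 x 400 mm, 12 mm high, turned up to 12 degrees). Its top is 14 mm above the worktop. Origin: centre of its underside, z up, y along the rail.
- end_plate_tall: the tall upright grey end plate, fixed across the left or the right end of the rail, 59 mm beyond the centre of the last coaster there: 80 mm wide across the rail, 4 mm thick along it, 90 mm high (top 102 mm above the worktop). The rail's other end has a low plate, 16 mm high. Origin: centre of its underside, on the rail's top.
Mind the look-alikes: they are no part of the job. What is shaped like the jar_large but green or orange is not meant.

How it is judged:
By the outcome, as a careful person would: the job done as asked, in the order asked, and still so for the second after the job is handed in, with the robot touching nothing.
It also fails if it takes over 128 s, if anything falls off the work surface, if the arm or the gripper's body presses on something with over 40 N, if the wrist force passes 120 N, or if a joint passes its speed limit or range.

### The arm

A 6-joint arm with a two-finger parallel gripper is mounted at the origin on a cart in front of the work surface, level with it; the furniture and walls round the work are solid. World frame = base frame: x ahead of the robot, y to its left, z up, the work surface at z = 0. Lengths are in m, angles in rad, forces in N, time in s.
With the tool pointing down it reaches from about 0.35 to 0.725 m from the base axis. Payload 4.3 kg.
Tool frame: the origin (TCP) lies midway between the tips of the shut fingers; the grasp point (between the pads) lies 19 mm behind it (env.hold_point_z is the distance from the TCP to the grasp point, in m); z points along the fingers, y is the line along which they close (so a half turn about z gives the same grasp; the last joint's range is limited). The gripper opens to 85 mm and grips with 20 to 120 N. Pads are 22 mm wide; open, the fingers measure 114 mm over their backs; the gripper's body (76 mm by 85 mm) begins 54 mm behind the grasp point. The pads swing forward as they close: fully open they stand 13 mm farther back than shut.
Start: joints at [1.106, 0.377, 0.081, 1.274, 0, 1.46], TCP at [0.2, 0.539, 0.193] pointing down, gripper open.
Joint ranges: [-2.72, 2.72], [-0.84, 1.66], [-1.02, 1.22], [-1.77, 2.12], [-1.37, 1.28], [-3.14, 3.14]. Speed limits (rad/s): [2.57, 2.57, 3.14, 3.14, 3.14, 3.14].

### API

Orientations are given as a unit quaternion [x, y, z, w].
In Python, from station import readout, cams, ticket, env gives the robot as it stands. The module is installed in compiled form; this text tells all that it offers.
- The arm moves only by the tool carry_out, never from a script. Its argument "motion" is a list of rows, each a list of 7 numbers: the shift along the tool's x, y, z as a fraction of full scale, then the turn, a rotation vector about the tool's x, y, z as a fraction of full scale, then the opening, from 0 (shut) to 1 (fully open). In form: [[x, y, z, wx, wy, wz, claw], ...]. A call has 1 to 10 rows; each row is the pose to reach, as a shift and turn from the pose commanded when the call began, along the tool's axes at that moment; what a row does not reach only later rows make up. Full scale, the value 1, is 10 cm for a shift and 90 degrees for a turn. A row lasts 1/8 s, in which the tool goes at most 62.5 mm and 10.7 degrees, less where a joint would pass 70% of its speed; a pose out of reach is approached as far as the arm can. A call with a number of a shift or a turn outside -1 to 1 is refused whole. A call with a gripper value outside its range is refused whole. The fingers move at their own pace and stop on an object; "newtons" is the grip in N (left out, the last holds). Time passes only in rows, so rows that repeat a pose let the fingers close. It gives the time, the measured TCP pose, the force, the opening and the grip force at its end, in the units of the state.
- readout.state(): the state, without advancing time (a new reading comes with each control period).
- cams.grab_frame(name): name is "side" or "top"; returns (picture, depth): 420x560x3 uint8, blue, green, red; 420x560 float32, m along the optical axis (not along the pixel's ray), 0 where there is no reading.
- cams.camera_model(name): a dict with "fx", "fy", "cx", "cy" (pixels), "R" (3x3) and "t" (3): a world point X has camera coordinates R X + t. Camera axes: x right, y down, z forward; pixel columns grow to the right and rows downward; lengths in m; the calibration is good to about 2 mm. A picture is of the moment at which its call begins. camera_model takes no time and is no camera call.
- ticket.job_done(): hands the job in; it is judged then, once.
The state is a dict: "time_s": time; "qpos": joint angles; "joint_velocities": joint speeds; "joint_efforts": joint torques, N m; "eef_pos": TCP position; "tool_rot": TCP orientation; "contact_force": force on the tool from outside, world axes, zero at the start; "torque": the same for the moment, N m; "grip_width": finger opening in m; "grip_force": force on a finger pad.
Only numpy, scipy, OpenCV 4.12 (cv2) and the standard library are available. Lean on these libraries where they do the work, as an engineer would, in place of code of your own. Each camera call takes 0.05 s, during which the arm holds its last target. There are 200 camera calls.

## Working session

There is one attempt and no reset: what is moved stays moved. The work goes in short steps, Python scripts to look and compute and a tool call to move; the robot and the scene stay as the last step left them, time stands still between calls to the robot, and variables do not carry over. Pictures are saved under pics/ and viewed, at most 14 in all, crops included, and the job is handed in when it is done.

Besides the shell and the picture viewer there is one more tool, called as name(argument=value, ...) on one line, values as JSON. carry_out: Moves the arm, as the interface text tells. Its arguments: {"type":"object","properties":{"motion":{"type":"array","items":{"type":"array","items":{"type":"number"}}},"newtons":{"type":"number"}},"required":["motion"]}

```bash
mkdir -p pics; python3 - <<'E'
from station import readout,cams,env
import cv2,numpy as np
for n in("side","top"):
    p,d=cams.grab_frame(n); cv2.imwrite(f"pics/{n}0.png",p); np.savez(f"{n}0.npz",p=p,d=d)
    m=cams.camera_model(n); R=np.array(m["R"]);print(n,m["fx"],m["cx"],m["cy"],"pos",-R.T@np.array(m["t"]),"fwd",R[2],(d>0).mean())
print(readout.state(),env.hold_point_z)
E
```

```text
side 478.9543508890272 283.03815044184034 218.0563773828769 pos [-0.14739002 -0.99020669  0.81057708] fwd [ 0.46096622  0.71956672 -0.51935911] 0.9948341836734694
top 379.2042172700456 280.033315371464 211.720088899577 pos [0.28354966 0.04507475 1.38367335] fwd [ 0.19312571 -0.00296422 -0.98116954] 0.9959481292517007
{'time_s': 0.1, 'qpos': array([ 1.10573623e+00,  3.77991790e-01,  7.97628659e-02,  1.27438669e+00,
       -2.49266633e-06,  1.46050665e+00]), 'joint_velocities': array([-7.39519184e-04, -1.19617144e-03,  1.73617735e-03,  6.68646120e-04,
        9.59951857e-05,  2.02101829e-03]), 'joint_efforts': array([ 1.00996487e-03, -4.64694571e+01,  2.70582068e+01,  1.20167050e-02,
       -1.32949863e-04,  3.78189299e-06]), 'eef_pos': array([0.19943674, 0.53861152, 0.19245464]), 'tool_rot': array([ 1.76456345e-01,  9.84308047e-01, -8.72615867e-04, -2.56891910e-04]), 'contact_force': array([-0.21440294, -0.66600865,  0.17918668]), 'torque': array([-0.04286889,  0.04400305,  0.02702702]), 'grip_force': 0.0, 'grip_width': 0.08569616019482058} 0.0187
```

View pics/top0.png

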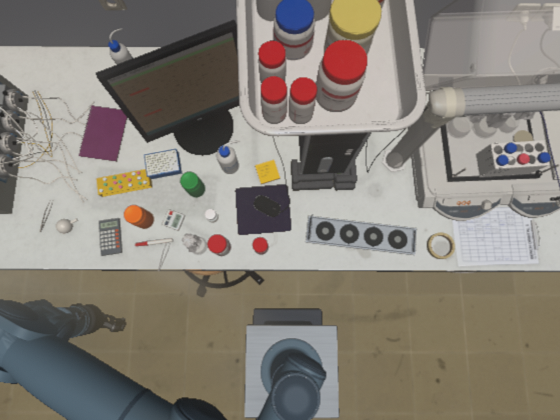

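View pics/side0.png

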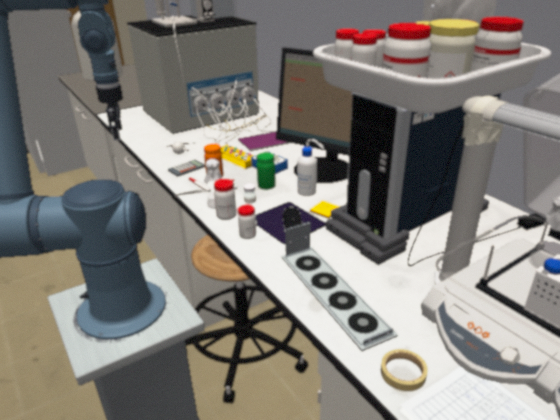

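The top view shows the candidates:
- **Flask:** foil cap at (195,243).
- **Red lids:** (218,244), the larger, and (260,245), the smaller. The red lids in the tray (260-345, 50-105) are not meant.
- **White lid:** (211,215).
- **Look-alikes:** orange jar at (137,216), green jar at (192,183), and a bottle with a blue cap at (228,155).
- **Coasters:** (325,231), (350,234), (374,237) and (397,240). The tall plate is at the left (+y) end, seen in the side view at (297,238).

Next I'll check this choice in one close crop.

```bash
python3 - <<'E'
import cv2,numpy as np
t=np.load("top0.npz")["p"][135:265,110:430]; s=np.load("side0.npz")["p"][140:345,150:400]
t=cv2.resize(t,(680,276),interpolation=2); s=cv2.resize(s,(390,320),interpolation=2)
o=np.zeros((600,680,3),np.uint8);o[:276]=t;o[280:600,:390]=s
cv2.imwrite("pics/crop.png",o)
E
```

```text
(no output)
```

View pics/crop.png

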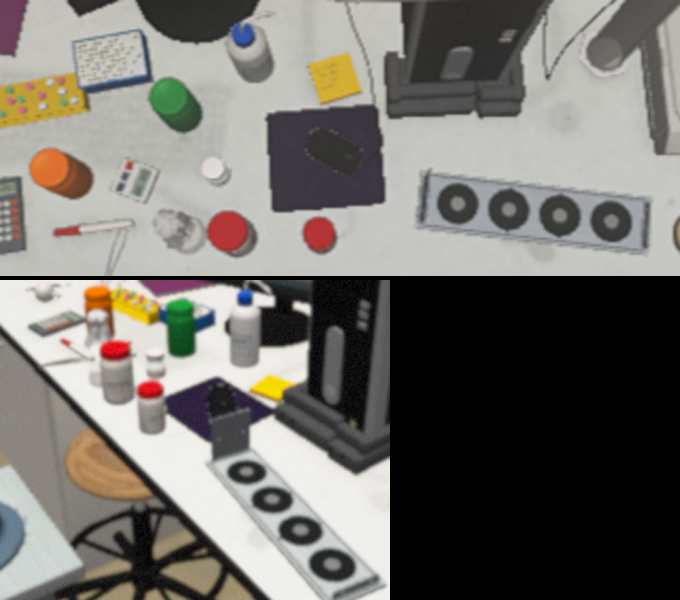

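The crop confirms the choice: two red-lidded white jars, a white-lidded small jar, and the foil flask left of the large jar. The tall plate stands at the rail's left end.

```bash
cat > h.py <<'E'
import cv2,numpy as np
from station import cams
def ray(n,uv):
    m=cams.camera_model(n);R=np.array(m["R"]);uv=np.atleast_2d(uv).astype(float)
    d=np.c_[(uv[:,0]-m["cx"])/m["fx"],(uv[:,1]-m["cy"])/m["fy"],np.ones(len(uv))]
    return -R.T@np.array(m["t"]),d@R
def plane(n,uv,z):
    o,d=ray(n,uv);return o+d*((z-o[2])/d[:,2])[:,None]
def tri(uv1,uv2):  # top, side
    a,d=ray("top",uv1);b,e=ray("side",uv2);s=np.linalg.lstsq(np.c_[d[0],-e[0]],b-a,rcond=None)[0]
    p,q=a+s[0]*d[0],b+s[1]*e[0];return (p+q)/2,np.linalg.norm(p-q)
def pts(n,d,mask):
    v,u=np.nonzero(mask&(d>0));o,r=ray(n,np.c_[u,v]);return o+r*d[v,u][:,None]
def circ(P):  # least squares circle of hull points
    h=cv2.convexHull(P[:,:2].astype(np.float32))[:,0]
    s=np.linalg.lstsq(np.c_[2*h,np.ones(len(h))],(h**2).sum(1),rcond=None)[0]
    return s[:2],np.sqrt(s[2]+s[0]**2+s[1]**2)
def red(p):
    h=cv2.cvtColor(p,cv2.COLOR_BGR2HSV);return ((h[...,0]<6)|(h[...,0]>172))&(h[...,1]>140)&(h[...,2]>80)
def box(mask,x0,y0,x1,y1):
    o=np.zeros_like(mask);o[y0:y1,x0:x1]=mask[y0:y1,x0:x1];return o
def load(k): return {n:(np.load(f"{n}{k}.npz")["p"],np.load(f"{n}{k}.npz")["d"]) for n in("top","side")}
E
python3 - <<'E'
from h import *
np.set_printoptions(precision=4,suppress=True)
F=load(0);(tp,td),(sp,sd)=F["top"],F["side"]
hs=cv2.cvtColor(tp,cv2.COLOR_BGR2HSV);ss=cv2.cvtColor(sp,cv2.COLOR_BGR2HSV)
white=lambda h:(h[...,1]<40)&(h[...,2]>190)
T=np.ones(tp.shape[:2],bool)
for nm,bt,bs in (("large",(203,230,233,260),(210,175,240,195)),("medium",(250,235,272,256),(235,202,260,218))):
    M=[box(red(tp),*bt),box(red(sp),*bs)]
    c=[np.argwhere(m).mean(0)[::-1] for m in M]
    print(nm,c,"tri",tri(*c))
    for n,m,d in(("top",M[0],td),("side",M[1],sd)):
        P=pts(n,d,m);zt=np.percentile(P[:,2],85);Q=P[P[:,2]>zt-.006];print(n,"ztop",zt,len(Q),*circ(Q),Q.mean(0))
# point cloud clusters over worktop, all colours
for nm,bt in(("small",(198,205,224,226)),("flask",(180,228,207,258)),):
    P=pts("top",td,box(T,*bt));print(nm,np.percentile(P[:,2],[2,50,90,98]))
    for z0 in(.03,.05,.1,.14,.16):
        Q=P[P[:,2]>z0]
        if len(Q)>6:print(z0,len(Q),Q.mean(0),*circ(Q))
print("side depth")
for nm,bs in(("small",(242,180,258,203)),("flask",(200,155,222,206))):
    P=pts("side",sd,box(T,*bs));P=P[(P[:,2]>.02)];print(nm,np.percentile(P[:,2],[2,50,90,98]))
# coasters: dark blobs
for n,h,b in(("top",hs,(308,218,416,253)),("side",ss,(288,245,384,336))):
    m=box((h[...,2]<70),*b).astype(np.uint8)
    C=[c for c in cv2.findContours(m,0,2)[0] if cv2.contourArea(c)>100]
    for c in sorted(C,key=lambda c:c[:,0,0].mean()):
        e=cv2.fitEllipse(c);print(n,e,plane(n,e[0],.014))
E
```

```text
large [array([216.5765, 243.4627]), array([223.511 , 184.5165])] tri (array([0.4254, 0.2529, 0.1154]), np.float64(0.0032362466349509025))
top ztop 0.12636161546209715 232 [0.4229 0.2522] 0.029081614456480356 [0.423  0.2527 0.1242]
side ztop 0.12430339910514916 156 [0.4258 0.246 ] 0.031130276929501526 [0.4232 0.244  0.1228]
medium [array([259.6438, 244.475 ]), array([245.7231, 209.8077])] tri (array([0.4246, 0.11  , 0.0913]), np.float64(0.0020763177953269786))
top ztop 0.10061151632566068 143 [0.4232 0.11  ] 0.023219076868120705 [0.4229 0.1099 0.0984]
side ztop 0.09839340051760166 120 [0.4232 0.1044] 0.0236850734903685 [0.4221 0.1027 0.097 ]
small [-0.001   0.0051  0.0619  0.0661]
0.03 119 [0.5334 0.2866 0.0572] [0.5351 0.2882] 0.018924386219554425
0.05 97 [0.5347 0.2881 0.0619] [0.5353 0.2888] 0.01844985063581843
flask [-0.0017  0.0078  0.162   0.1683]
0.03 336 [0.4254 0.328  0.1178] [0.4277 0.3333] 0.02789149138451697
0.05 261 [0.4262 0.3304 0.1406] [0.4276 0.333 ] 0.028048676635877286
0.1 248 [0.4266 0.3302 0.143 ] [0.4265 0.3335] 0.027527192621582392
0.14 146 [0.4302 0.3352 0.1623
[... 822 characters left out ...]
4375) [[ 0.3108 -0.3141  0.014 ]]
side ((307.70245361328125, 262.802978515625), (11.994982719421387, 21.622764587402344), 91.43992614746094) [[ 0.4848 -0.1253  0.014 ]]
side ((324.041259765625, 280.5477600097656), (13.838826179504395, 23.241676330566406), 92.5783920288086) [[ 0.4747 -0.2129  0.014 ]]
side ((342.2276916503906, 300.2012939453125), (15.402621269226074, 25.20423126220703), 95.2776870727539) [[ 0.4647 -0.3001  0.014 ]]
side ((362.548583984375, 322.2187805175781), (17.63866424560547, 27.017333984375), 100.01988220214844) [[ 0.4547 -0.3873  0.014 ]]
side ((370.4551086425781, 254.07289123535156), (8.233100891113281, 32.61783981323242), 116.26017761230469) [[ 0.6553 -0.1927  0.014 ]]
```

carry_out(motion=[[0, 0, 0, 0, 0, 0.11, 1], [0, 0, 0, 0, 0, 0.22, 1], [0, 0, 0, 0, 0, 0.33, 1], [0, 0, 0, 0, 0, 0.44, 1], [0, 0, 0, 0, 0, 0.55, 1], [0, 0, 0, 0, 0, 0.66, 1], [0, 0, 0, 0, 0, 0.774, 1], [0, 0, 0, 0, 0, 0.774, 1]], newtons=25)

```text
time_s: 1.1
eef_pos: [0.1996, 0.5389, 0.1928]
tool_rot: [0.706, 0.708, -0.0, 0.0]
contact_force: [-0.6, -0.3, 0.1]
grip_width: 0.0854
grip_force: 0.0
```

carry_out(motion=[[-0.2, 0.25, 0, 0, 0, 0, 1], [-0.45, 0.53, 0, 0, 0, 0, 1], [-0.7, 0.8, 0, 0, 0, 0, 1]])

```text
time_s: 1.48
eef_pos: [0.2803, 0.4684, 0.193]
tool_rot: [0.706, 0.709, -0.0, 0.0]
contact_force: [-0.1, 0.1, -0.1]
grip_width: 0.0857
grip_force: 0.0
```

carry_out(motion=[[-0.25, 0.27, 0, 0, 0, 0, 1], [-0.5, 0.54, 0, 0, 0, 0, 1], [-0.7, 0.8, 0, 0, 0, 0, 1]])

```text
time_s: 1.85
eef_pos: [0.3604, 0.3981, 0.1932]
tool_rot: [0.706, 0.708, -0.0, -0.0]
contact_force: [0.7, -1.1, -0.4]
grip_width: 0.0856
grip_force: 0.0
```

carry_out(motion=[[-0.25, 0.27, 0, 0, 0, 0, 1], [-0.5, 0.54, 0, 0, 0, 0, 1], [-0.63, 0.71, 0, 0, 0, 0, 1], [-0.63, 0.71, 0, 0, 0, 0, 1], [-0.63, 0.71, 0, 0, 0, 0, 1]])

```text
time_s: 2.48
eef_pos: [0.4301, 0.3368, 0.1932]
tool_rot: [0.707, 0.708, -0.0, -0.0]
contact_force: [0.8, -0.0, -0.6]
grip_width: 0.0853
grip_force: 0.0
```

```bash
python3 - <<'E'
from station import cams,readout
import cv2,numpy as np
print(readout.state()["eef_pos"],readout.state()["qpos"])
p,d=cams.grab_frame("side");cv2.imwrite("pics/s1.png",cv2.resize(p[60:260,100:360],(780,600),interpolation=2))
E
```

```text
[0.43013451 0.33682693 0.19321566] [ 5.47767828e-01  3.18633814e-01 -3.65404222e-03  1.24893426e+00
  6.84741801e-04  2.11693392e+00]
```

View pics/s1.png

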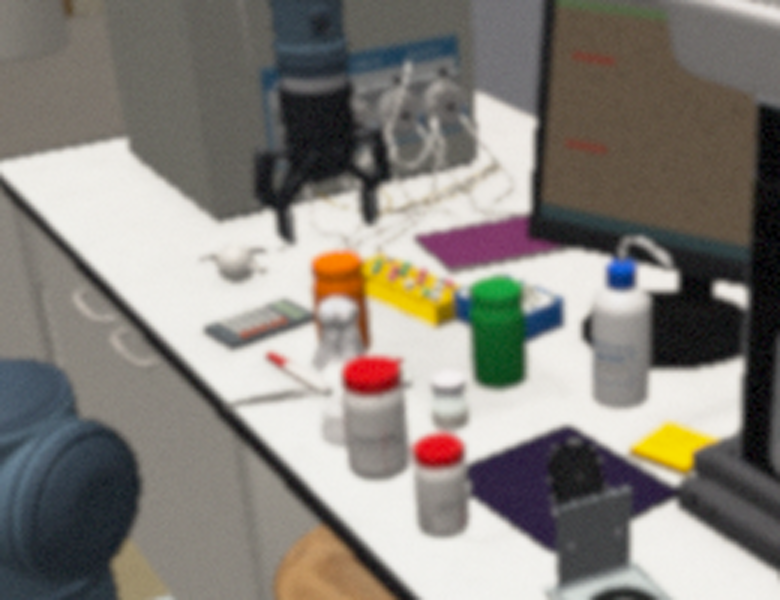

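The open fingers stand above and around the foil cap, which is at crop (337,320). Nothing is in the way of going down.

carry_out(motion=[[0, 0, 0.15, 0, 0, 0, 1], [0, 0, 0.35, 0, 0, 0, 1], [0, 0, 0.55, 0, 0, 0, 1], [0, 0, 0.75, 0, 0, 0, 1], [0, 0, 0.9, 0, 0, 0, 1], [0, 0, 0.9, 0, 0, 0, 1], [0, 0, 0.9, 0, 0, 0, 1]])

```text
time_s: 3.4
eef_pos: [0.431, 0.3366, 0.1038]
tool_rot: [0.707, 0.707, 0.0, 0.0]
contact_force: [-1.3, 0.5, -1.2]
grip_width: 0.0853
grip_force: 0.0
```

carry_out(motion=[[0, 0, 0, 0, 0, 0, 0], [0, 0, 0, 0, 0, 0, 0], [0, 0, 0, 0, 0, 0, 0], [0, 0, 0, 0, 0, 0, 0], [0, 0, 0, 0, 0, 0, 0], [0, 0, 0, 0, 0, 0, 0], [0, 0, 0, 0, 0, 0, 0], [0, 0, 0, 0, 0, 0, 0]], newtons=25)

```text
time_s: 4.4
eef_pos: [0.431, 0.3366, 0.1038]
tool_rot: [0.707, 0.707, 0.0, -0.0]
contact_force: [-1.3, -0.3, 5.6]
grip_width: 0.0355
grip_force: 24.9
```

carry_out(motion=[[0, 0, -0.05, 0, 0, 0, 0], [0, 0, -0.2, 0, 0, 0, 0], [0, 0, -0.4, 0, 0, 0, 0], [0, 0, -0.6, 0, 0, 0, 0], [0, 0, -0.8, 0, 0, 0, 0], [0, 0, -1, 0, 0, 0, 0]])

```text
time_s: 5.15
eef_pos: [0.4309, 0.3362, 0.2048]
tool_rot: [0.707, 0.707, 0.0, 0.0]
contact_force: [-0.6, 0.1, -0.1]
grip_width: 0.0354
grip_force: 25.1
```

carry_out(motion=[[0, 0, -0.2, 0, 0, 0, 0], [-0.05, -0.05, -0.4, 0, 0, 0, 0], [-0.2, -0.1, -0.4, 0, 0, 0, 0], [-0.4, -0.2, -0.4, 0, 0, 0, 0], [-0.6, -0.3, -0.4, 0, 0, 0, 0]])

```text
time_s: 5.78
eef_pos: [0.3999, 0.2747, 0.2425]
tool_rot: [0.707, 0.707, -0.001, -0.0]
contact_force: [0.9, 0.2, 0.1]
grip_width: 0.035
grip_force: 25.1
```

carry_out(motion=[[-0.2, 0, 0, 0, 0, 0, 0], [-0.4, 0, 0, 0, 0, 0, 0], [-0.6, 0, 0, 0, 0, 0, 0], [-0.8, 0, 0, 0, 0, 0, 0], [-1, 0, 0, 0, 0, 0, 0]])

```text
time_s: 6.4
eef_pos: [0.3998, 0.1748, 0.2425]
tool_rot: [0.707, 0.707, -0.001, -0.0]
contact_force: [0.8, -0.4, -0.7]
grip_width: 0.0353
grip_force: 25.1
```

carry_out(motion=[[-0.2, 0, 0, 0, 0, 0, 0], [-0.4, 0, 0, 0, 0, 0, 0], [-0.6, 0, 0, 0, 0, 0, 0], [-0.8, 0, 0, 0, 0, 0, 0], [-1, 0, 0, 0, 0, 0, 0]])

```text
time_s: 7.02
eef_pos: [0.3997, 0.075, 0.2425]
tool_rot: [0.707, 0.707, -0.001, -0.0]
contact_force: [0.2, 0.5, -0.4]
grip_width: 0.035
grip_force: 25.1
```

carry_out(motion=[[-0.2, 0.1, 0, 0, 0, 0, 0], [-0.4, 0.2, 0, 0, 0, 0, 0], [-0.6, 0.3, 0, 0, 0, 0, 0], [-0.8, 0.4, 0, 0, 0, 0, 0], [-1, 0.5, 0, 0, 0, 0, 0]])

```text
time_s: 7.65
eef_pos: [0.4499, -0.0248, 0.2425]
tool_rot: [0.707, 0.707, -0.0, -0.001]
contact_force: [-0.3, 0.4, -0.5]
grip_width: 0.0348
grip_force: 25.2
```

carry_out(motion=[[-0.2, 0.1, 0, 0, 0, 0, 0], [-0.4, 0.2, 0, 0, 0, 0, 0], [-0.6, 0.3, 0, 0, 0, 0, 0], [-0.8, 0.33, 0, 0, 0, 0, 0], [-0.95, 0.33, 0, 0, 0, 0, 0], [-1, 0.33, 0, 0, 0, 0, 0], [-1, 0.33, 0, 0, 0, 0, 0], [-1, 0.33, 0, 0, 0, 0, 0]])

```text
time_s: 8.65
eef_pos: [0.4838, -0.1232, 0.2434]
tool_rot: [0.707, 0.707, 0.0, -0.0]
contact_force: [0.4, -0.0, -0.2]
grip_width: 0.0346
grip_force: 25.2
```

```bash
python3 - <<'E'
from station import cams,readout
import cv2,numpy as np
print(readout.state()["eef_pos"],readout.state()["qpos"])
p,d=cams.grab_frame("side");cv2.imwrite("pics/s2.png",cv2.resize(p[60:360,160:420],(520,600),interpolation=2))
E
```

```text
[ 0.48377678 -0.12318887  0.24338786] [-3.76745785e-01  2.12753608e-01 -1.60584257e-02  1.34199548e+00
  3.74297120e-04  1.19314613e+00]
```

View pics/s2.png

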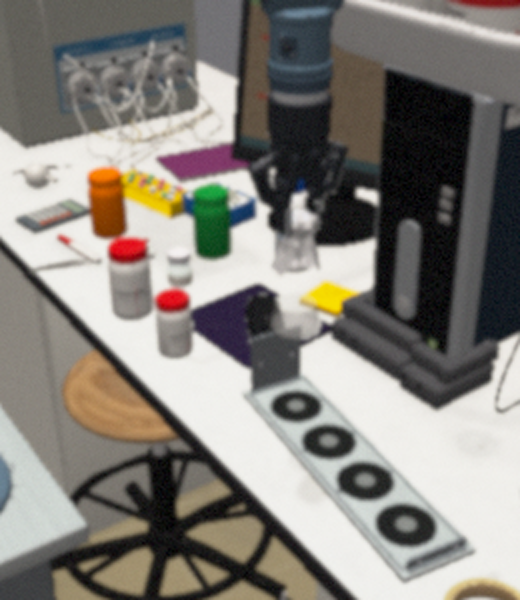

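The flask hangs upright above coaster 0, clear of the end plate. I'll lower it now.

carry_out(motion=[[0, 0, 0.1, 0, 0, 0, 0], [0, 0, 0.3, 0, 0, 0, 0], [0, 0, 0.5, 0, 0, 0, 0], [0, 0, 0.7, 0, 0, 0, 0], [0, 0, 0.85, 0, 0, 0, 0], [0, 0, 1, 0, 0, 0, 0]])

```text
time_s: 9.45
eef_pos: [0.4839, -0.1235, 0.1424]
tool_rot: [0.707, 0.707, 0.0, -0.0]
contact_force: [-0.0, -0.2, -1.4]
grip_width: 0.0347
grip_force: 25.2
```

carry_out(motion=[[0, 0, 0.1, 0, 0, 0, 0], [0, 0, 0.18, 0, 0, 0, 0], [0, 0, 0.22, 0, 0, 0, 0], [0, 0, 0.25, 0, 0, 0, 0], [0, 0, 0.25, 0, 0, 0, 0], [0, 0, 0.25, 0, 0, 0, 0]])

```text
time_s: 10.2
eef_pos: [0.4842, -0.1238, 0.1186]
tool_rot: [0.707, 0.707, 0.0, 0.0]
contact_force: [0.5, -0.3, -1.3]
grip_width: 0.0352
grip_force: 25.2
```

```bash
cat > snap.py <<'E'
import sys
from h import *
from station import readout
k=sys.argv[1]
for n in("top","side"):
    p,d=cams.grab_frame(n);np.savez(f"{n}{k}.npz",p=p,d=d)
t=np.load(f"top{k}.npz")["p"][190:265,180:430];s=np.load(f"side{k}.npz")["p"][100:350,190:400]
o=np.zeros((600,750,3),np.uint8);o[:195,:650]=cv2.resize(t,(650,195),interpolation=2);o[200:,:336]=cv2.resize(s,(336,400),interpolation=2)
cv2.imwrite(f"pics/snap{k}.png",o);print(readout.state()["eef_pos"],readout.state()["contact_force"])
E
python3 snap.py 3
```

```text
[ 0.48415798 -0.12380931  0.11857027] [ 0.34818156  0.32252614 -0.41909866]
```

View pics/snap3.png

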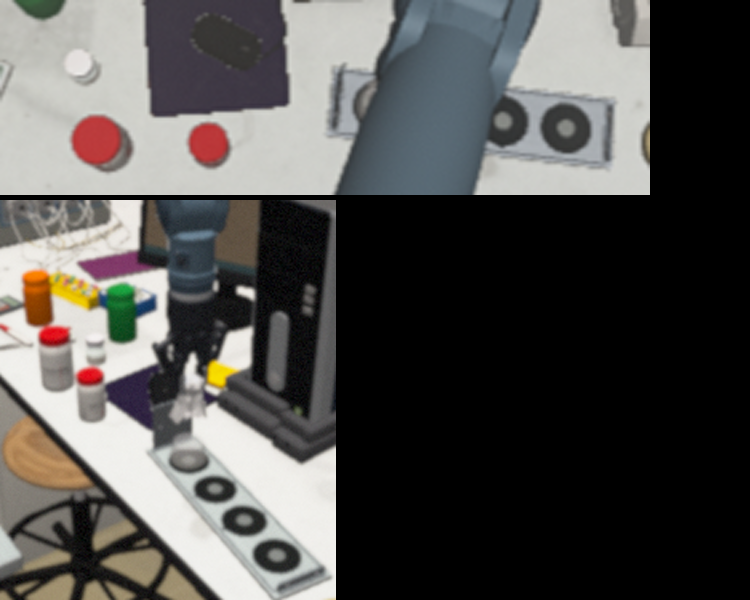

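The flask's foot covers coaster 0 in the side view (snap 188,457). I'll release, rise, and return for the large jar.

carry_out(motion=[[0, 0, 0.01, 0, 0, 0, 0], [0, 0, 0.01, 0, 0, 0, 0.5], [0, 0, 0.01, 0, 0, 0, 0.7], [0, 0, 0.01, 0, 0, 0, 1], [0, 0, 0.01, 0, 0, 0, 1], [0, 0, 0.01, 0, 0, 0, 1], [0, 0, 0.01, 0, 0, 0, 1]])

```text
time_s: 11.18
eef_pos: [0.4839, -0.1237, 0.1173]
tool_rot: [0.707, 0.707, 0.0, -0.0]
contact_force: [-0.3, -0.5, -0.7]
grip_width: 0.0852
grip_force: 0.0
```

carry_out(motion=[[0, 0, -0.1, 0, 0, 0, 1], [0, 0, -0.3, 0, 0, 0, 1], [0, 0, -0.55, 0, 0, 0, 1], [0, 0, -0.8, 0, 0, 0, 1], [0, 0, -1, 0, 0, 0, 1]])

```text
time_s: 11.8
eef_pos: [0.4843, -0.1239, 0.2192]
tool_rot: [0.707, 0.707, 0.0, 0.001]
contact_force: [-0.6, 0.2, 0.7]
grip_width: 0.0856
grip_force: 0.0
```

```bash
python3 - <<'E'
from h import *
from station import readout
np.set_printoptions(precision=4,suppress=True)
s=readout.state();print(s["eef_pos"],s["grip_width"])
sp,sd=cams.grab_frame("side");np.savez("side4.npz",p=sp,d=sd)
v,u=np.mgrid[:420,:560]
P=pts("side",sd,sd>0);Q=P[(abs(P[:,0]-.484)<.05)&(abs(P[:,1]+.124)<.045)]
for a,b in((.02,.05),(.08,.14),(.15,.17),(.17,.2)):
    q=Q[(Q[:,2]>a)&(Q[:,2]<b)];print(a,len(q),q.mean(0),np.ptp(q,axis=0))
E
```

```text
[ 0.4843 -0.1239  0.2192] 0.08556416581079399
0.02 234 [ 0.4714 -0.1432  0.0344] [0.0634 0.0568 0.0298]
0.08 215 [ 0.473 -0.137  0.125] [0.0546 0.0519 0.0377]
0.15 95 [ 0.4764 -0.137   0.1609] [0.0363 0.045  0.0194]
0.17 125 [ 0.482  -0.1297  0.1761] [0.0416 0.0389 0.0139]
```

carry_out(motion=[[0.2, -0.1, 0, 0, 0, 0, 1], [0.5, -0.2, 0, 0, 0, 0, 1], [0.8, -0.3, 0, 0, 0, 0, 1], [1, -0.3, 0, 0, 0, 0, 1]])

```text
time_s: 12.35
eef_pos: [0.4515, -0.0215, 0.2164]
tool_rot: [0.707, 0.708, -0.0, -0.001]
contact_force: [0.2, 0.1, 0.4]
grip_width: 0.0856
grip_force: 0.0
```

carry_out(motion=[[0.3, -0.1, 0, 0, 0, 0, 1], [0.6, -0.2, 0, 0, 0, 0, 1], [1, -0.3, 0, 0, 0, 0, 1]])

```text
time_s: 12.72
eef_pos: [0.4218, 0.0777, 0.2164]
tool_rot: [0.707, 0.707, -0.001, -0.001]
contact_force: [1.1, -0.1, -0.3]
grip_width: 0.0853
grip_force: 0.0
```

carry_out(motion=[[0.3, 0, 0, 0, 0, 0, 1], [0.6, 0, 0, 0, 0, 0, 1], [1, 0, 0, 0, 0, 0, 1]])

```text
time_s: 13.1
eef_pos: [0.4219, 0.1774, 0.2165]
tool_rot: [0.707, 0.707, -0.001, -0.001]
contact_force: [0.4, -0.9, 0.4]
grip_width: 0.0855
grip_force: 0.0
```

carry_out(motion=[[0.3, 0, 0, 0, 0, 0, 1], [0.6, 0, 0.2, 0, 0, 0, 1], [0.75, 0, 0.5, 0, 0, 0, 1], [0.75, 0, 0.6, 0, 0, 0, 1], [0.75, 0, 0.6, 0, 0, 0, 1], [0.75, 0, 0.6, 0, 0, 0, 1]])

```text
time_s: 13.85
eef_pos: [0.4242, 0.2509, 0.1583]
tool_rot: [0.707, 0.707, 0.001, 0.0]
contact_force: [-0.8, -1.3, -0.2]
grip_width: 0.0858
grip_force: 0.0
```

```bash
python3 snap.py 5; python3 - <<'E'
from h import *
np.set_printoptions(precision=4,suppress=True)
F=load(5);tp,td=F["top"];T=np.ones(td.shape,bool)
P=pts("top",td,box(T,308,205,345,250));Q=P[P[:,2]>.165];print(len(Q),Q.mean(0),*circ(Q))
E
```

```text
[0.42462275 0.2510565  0.15844812] [0.37049922 0.11170093 1.53014024]
140 [ 0.4831 -0.1213  0.1768] [ 0.484  -0.1221] 0.021566286528495765
```

View pics/snap5.png

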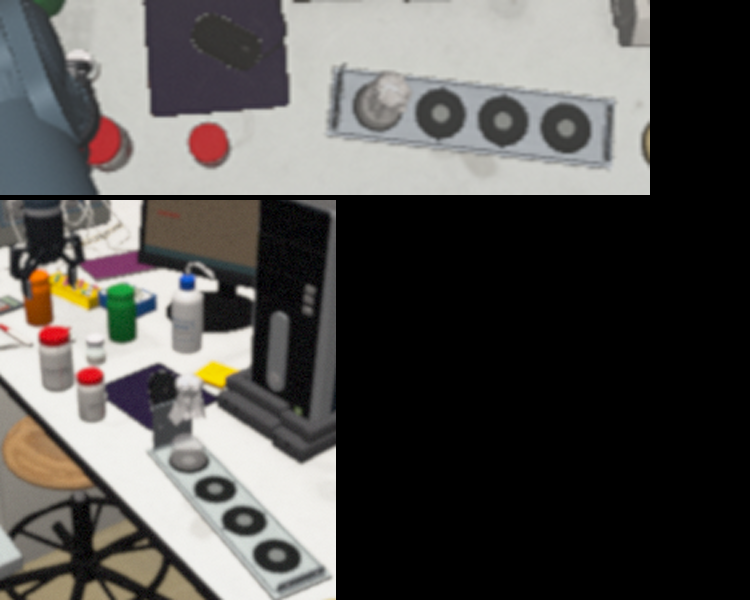

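The flask stands upright and centred on coaster 0 at (.484,-.122). The hand is over the large jar, so I'll go down and grip it.

carry_out(motion=[[0, 0, 0.15, 0, 0, 0, 1], [0, 0, 0.3, 0, 0, 0, 1], [0, 0, 0.45, 0, 0, 0, 1], [0, 0, 0.6, 0, 0, 0, 1], [0, 0, 0.75, 0, 0, 0, 1], [0, 0, 0.9, 0, 0, 0, 1], [0, 0, 0.97, 0, 0, 0, 1], [0, 0, 0.97, 0, 0, 0, 1]])

```text
time_s: 14.95
eef_pos: [0.4234, 0.2511, 0.0598]
tool_rot: [0.707, 0.707, -0.0, -0.0]
contact_force: [-0.4, 0.0, 0.3]
grip_width: 0.0855
grip_force: 0.0
```

carry_out(motion=[[0, 0, 0, 0, 0, 0, 0], [0, 0, 0, 0, 0, 0, 0], [0, 0, 0, 0, 0, 0, 0], [0, 0, 0, 0, 0, 0, 0], [0, 0, 0, 0, 0, 0, 0], [0, 0, 0, 0, 0, 0, 0]], newtons=25)

```text
time_s: 15.7
eef_pos: [0.4244, 0.2516, 0.0611]
tool_rot: [0.707, 0.707, 0.001, 0.0]
contact_force: [-1.0, -0.2, 6.5]
grip_width: 0.0634
grip_force: 28.0
```

carry_out(motion=[[0, 0, -0.05, 0, 0, 0, 0], [0, 0, -0.2, 0, 0, 0, 0], [0, 0, -0.4, 0, 0, 0, 0], [0, 0, -0.6, 0, 0, 0, 0], [0, 0, -0.8, 0, 0, 0, 0], [0, 0, -1, 0, 0, 0, 0], [0, 0, -1, 0, 0, 0, 0]])

```text
time_s: 16.58
eef_pos: [0.4254, 0.2519, 0.1624]
tool_rot: [0.707, 0.707, 0.002, 0.001]
contact_force: [0.6, 0.6, -0.9]
grip_width: 0.0633
grip_force: 27.9
```

```bash
python3 snap.py 6; python3 - <<'E'
import cv2,numpy as np
p=np.load("side6.npz")["p"];cv2.imwrite("pics/c6.png",cv2.resize(p[80:260,160:300],(466,600),interpolation=2))
E
```

```text
[0.42385423 0.25125279 0.16026519] [-0.34086656  0.1358592  -0.94565565]
```

View pics/c6.png

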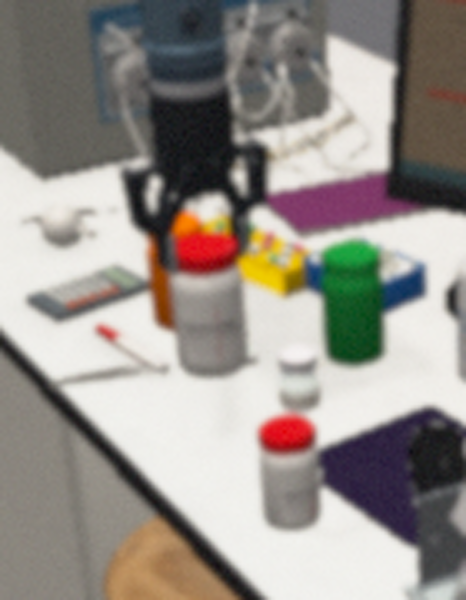

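```bash
python3 - <<'E'
from h import *
np.set_printoptions(precision=4,suppress=True)
F=load(6);sp,sd=F["side"];tp,td=F["top"]
M=box(red(sp),205,140,245,165);P=pts("side",sd,M);zt=np.percentile(P[:,2],85);Q=P[P[:,2]>zt-.006];print(zt,len(Q),*circ(Q),Q.mean(0))
P=pts("side",sd,sd>0);P=P[(P[:,2]>.1)&(P[:,2]<.2)&(abs(P[:,0]-.424)<.05)&(abs(P[:,1]-.24)<.055)]
for a in(.11,.13,.15,.17,.19):
    q=P[abs(P[:,2]-a)<.01]
    if len(q):print(a,q.min(0),q.max(0),circ(q))
m=box(red(tp),190,215,240,265);print(m.sum()); P=pts("top",td,m);P=P[P[:,2]>.1];print(len(P),P.min(0),P.max(0),np.percentile(P[:,2],90))
E
```

```text
0.22419353952091092 154 [0.4259 0.2476] 0.03217377441459605 [0.4249 0.2424 0.2229]
0.11 [0.3918 0.2113 0.1002] [0.454  0.2555 0.1199] (array([0.4238, 0.2434]), np.float64(0.03203786698344306))
0.13 [0.3921 0.2108 0.1202] [0.4569 0.2627 0.1393] (array([0.4245, 0.2453]), np.float64(0.03351876685054304))
0.15 [0.3923 0.2116 0.1401] [0.452  0.2543 0.16  ] (array([0.4239, 0.2437]), np.float64(0.03191345225030605))
0.17 [0.3919 0.2104 0.16  ] [0.4556 0.2572 0.1799] (array([0.4241, 0.2436]), np.float64(0.03271313688018955))
0.19 [0.3921 0.2101 0.1806] [0.4557 0.2608 0.1999] (array([0.4237, 0.2428]), np.float64(0.03144913829971639))
70
70 [0.3927 0.2131 0.2174] [0.4409 0.2404 0.344 ] 0.3348494302529439
```

Two-view check: the jar is held upright and centred to within about 3 mm. I'll carry it across in front of the rail.

carry_out(motion=[[0, -0.1, -0.1, 0, 0, 0, 0], [-0.15, -0.25, -0.25, 0, 0, 0, 0], [-0.35, -0.4, -0.4, 0, 0, 0, 0], [-0.55, -0.54, -0.4, 0, 0, 0, 0], [-0.75, -0.54, -0.4, 0, 0, 0, 0], [-1, -0.54, -0.4, 0, 0, 0, 0]])

```text
time_s: 17.42
eef_pos: [0.3686, 0.1508, 0.2003]
tool_rot: [0.707, 0.708, -0.0, -0.0]
contact_force: [0.3, 0.4, -0.8]
grip_width: 0.0635
grip_force: 27.9
```

carry_out(motion=[[-0.25, 0, 0, 0, 0, 0, 0], [-0.5, 0, 0, 0, 0, 0, 0], [-0.75, 0, 0, 0, 0, 0, 0], [-1, 0, 0, 0, 0, 0, 0]])

```text
time_s: 17.92
eef_pos: [0.3687, 0.0507, 0.2002]
tool_rot: [0.707, 0.707, -0.0, -0.0]
contact_force: [-0.3, -0.6, -0.8]
grip_width: 0.0638
grip_force: 27.9
```

carry_out(motion=[[-0.25, 0, 0, 0, 0, 0, 0], [-0.5, 0, 0, 0, 0, 0, 0], [-0.75, 0, 0, 0, 0, 0, 0], [-1, 0, 0, 0, 0, 0, 0]])

```text
time_s: 18.42
eef_pos: [0.3688, -0.049, 0.2001]
tool_rot: [0.707, 0.707, -0.0, -0.001]
contact_force: [1.1, -0.6, -1.7]
grip_width: 0.0633
grip_force: 27.9
```

carry_out(motion=[[-0.25, 0, 0, 0, 0, 0, 0], [-0.5, 0, 0, 0, 0, 0, 0], [-0.75, 0, 0, 0, 0, 0, 0], [-1, 0, 0, 0, 0, 0, 0]])

```text
time_s: 18.92
eef_pos: [0.369, -0.1488, 0.2002]
tool_rot: [0.707, 0.707, -0.0, -0.001]
contact_force: [0.7, -0.0, -0.7]
grip_width: 0.0637
grip_force: 27.9
```

carry_out(motion=[[-0.25, 0, 0, 0, 0, 0, 0], [-0.5, 0, 0, 0, 0, 0, 0], [-0.62, 0.1, 0, 0, 0, 0, 0], [-0.62, 0.3, 0, 0, 0, 0, 0], [-0.62, 0.5, 0, 0, 0, 0, 0], [-0.62, 0.7, 0, 0, 0, 0, 0], [-0.62, 0.9, 0, 0, 0, 0, 0], [-0.62, 1, 0, 0, 0, 0, 0], [-0.62, 1, 0, 0, 0, 0, 0]])

```text
time_s: 20.05
eef_pos: [0.4702, -0.2102, 0.2]
tool_rot: [0.707, 0.708, -0.0, -0.0]
contact_force: [-0.2, -0.9, -1.4]
grip_width: 0.0638
grip_force: 28.0
```

carry_out(motion=[[0, 0.04, 0.1, 0, 0, 0, 0], [0, 0.04, 0.3, 0, 0, 0, 0], [0, 0.04, 0.5, 0, 0, 0, 0], [0, 0.04, 0.7, 0, 0, 0, 0], [0, 0.04, 0.85, 0, 0, 0, 0], [0, 0.04, 1, 0, 0, 0, 0], [0, 0.04, 1, 0, 0, 0, 0]])

```text
time_s: 20.92
eef_pos: [0.4728, -0.2101, 0.099]
tool_rot: [0.707, 0.707, -0.0, -0.001]
contact_force: [-0.6, -0.3, -1.1]
grip_width: 0.0634
grip_force: 28.1
```

carry_out(motion=[[0, 0, 0.1, 0, 0, 0, 0], [0, 0, 0.18, 0, 0, 0, 0], [0, 0, 0.22, 0, 0, 0, 0], [0, 0, 0.25, 0, 0, 0, 0], [0, 0, 0.255, 0, 0, 0, 0], [0, 0, 0.255, 0, 0, 0, 0]])

```text
time_s: 21.68
eef_pos: [0.474, -0.2109, 0.0751]
tool_rot: [0.707, 0.707, -0.0, 0.0]
contact_force: [-0.9, -0.2, 2.6]
grip_width: 0.0638
grip_force: 28.3
```

```bash
python3 snap.py 7; python3 - <<'E'
from h import *
np.set_printoptions(precision=4,suppress=True)
sp,sd=load(7)["side"]
P=pts("side",sd,sd>0);P=P[(P[:,2]>.015)&(P[:,2]<.2)&(abs(P[:,0]-.474)<.05)&(abs(P[:,1]+.215)<.045)]
for a in(.03,.05,.09,.11,.135):
    q=P[abs(P[:,2]-a)<.01]
    if len(q):print(a,q.min(0),q.max(0),*circ(q))
E
```

```text
[ 0.47401193 -0.21085589  0.07512792] [-0.72282634 -0.47574116  2.5667678 ]
0.03 [ 0.4404 -0.2478  0.0205] [ 0.5002 -0.1985  0.04  ] [ 0.4728 -0.2154] 0.03258968790262593
0.05 [ 0.4404 -0.2471  0.0401] [ 0.4979 -0.1982  0.0599] [ 0.473  -0.2153] 0.03268202633657851
0.09 [ 0.4407 -0.2471  0.0804] [ 0.4997 -0.1945  0.0999] [ 0.4729 -0.2158] 0.032630454036695816
0.11 [ 0.4389 -0.2482  0.1001] [ 0.5031 -0.1908  0.1197] [ 0.4728 -0.2149] 0.033119252422079
0.135 [ 0.4282 -0.2462  0.125 ] [ 0.5204 -0.1827  0.1447] [ 0.4735 -0.2127] 0.03836765089028619
```

View pics/snap7.png

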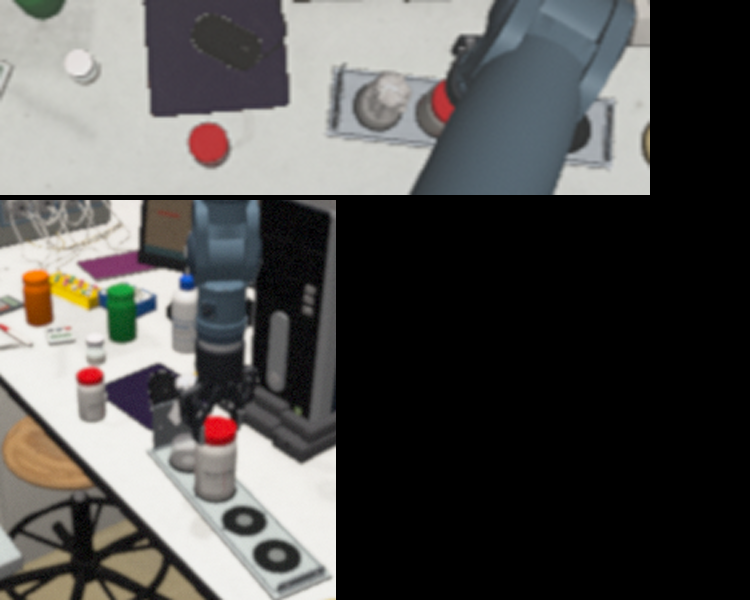

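The large jar stands centred on coaster 1. I'll release it and go for the medium jar.

carry_out(motion=[[0, 0, 0, 0, 0, 0, 0.9], [0, 0, 0, 0, 0, 0, 1], [0, 0, 0, 0, 0, 0, 1], [0, 0, 0, 0, 0, 0, 1], [0, 0, 0, 0, 0, 0, 1]])

```text
time_s: 22.4
eef_pos: [0.4739, -0.2107, 0.0747]
tool_rot: [0.707, 0.707, 0.0, -0.0]
contact_force: [0.4, 0.2, 0.2]
grip_width: 0.0854
grip_force: 0.0
```

carry_out(motion=[[0, 0, -0.1, 0, 0, 0, 1], [0, 0, -0.25, 0, 0, 0, 1], [0, 0, -0.45, 0, 0, 0, 1], [0, 0, -0.7, 0, 0, 0, 1], [0, 0, -1, 0, 0, 0, 1]])

```text
time_s: 23.02
eef_pos: [0.4739, -0.2107, 0.1766]
tool_rot: [0.707, 0.707, 0.0, 0.0]
contact_force: [0.1, 0.2, -0.2]
grip_width: 0.0857
grip_force: 0.0
```

carry_out(motion=[[0, -0.2, -0.2, 0, 0, 0, 1], [0.2, -0.5, -0.4, 0, 0, 0, 1], [0.5, -0.74, -0.4, 0, 0, 0, 1], [0.75, -0.74, -0.4, 0, 0, 0, 1], [1, -0.74, -0.4, 0, 0, 0, 1]])

```text
time_s: 23.65
eef_pos: [0.4, -0.1102, 0.2163]
tool_rot: [0.707, 0.707, 0.001, 0.001]
contact_force: [0.2, -0.2, 0.3]
grip_width: 0.0854
grip_force: 0.0
```

carry_out(motion=[[0.3, 0, 0, 0, 0, 0, 1], [0.6, 0, 0, 0, 0, 0, 1], [1, 0, 0, 0, 0, 0, 1]])

```text
time_s: 24.02
eef_pos: [0.4004, -0.0101, 0.2162]
tool_rot: [0.707, 0.707, 0.001, 0.001]
contact_force: [0.5, 0.7, -1.1]
grip_width: 0.0858
grip_force: 0.0
```

carry_out(motion=[[0.3, 0.1, 0, 0, 0, 0, 1], [0.6, 0.2, 0.1, 0, 0, 0, 1], [1, 0.24, 0.3, 0, 0, 0, 1], [1, 0.24, 0.5, 0, 0, 0, 1], [1, 0.24, 0.6, 0, 0, 0, 1], [1, 0.24, 0.6, 0, 0, 0, 1]])

```text
time_s: 24.78
eef_pos: [0.4236, 0.089, 0.155]
tool_rot: [0.707, 0.707, -0.0, -0.0]
contact_force: [0.4, 0.4, 0.7]
grip_width: 0.0855
grip_force: 0.0
```

```bash
python3 snap.py 8; python3 - <<'E'
from h import *
np.set_printoptions(precision=4,suppress=True)
F=load(8)
tp,td=F["top"];P=pts("top",td,box(red(tp),330,205,375,250));zt=np.percentile(P[:,2],85);Q=P[P[:,2]>zt-.006];print(zt,len(Q),*circ(Q))
T=np.ones(td.shape,bool)
P=pts("top",td,box(T,308,205,345,250));Q=P[(P[:,2]>.165)&(P[:,1]>-.16)];print("flask",len(Q),Q.mean(0),*circ(Q))
E
```

```text
[0.42441493 0.08889187 0.15572615] [0.91180179 0.72864446 0.66501651]
0.14076261931211798 232 [ 0.4729 -0.2088] 0.029036157703627184
flask 141 [ 0.4829 -0.1215  0.1769] [ 0.4844 -0.1226] 0.021714377653414392
```

The large jar reads (.473,-.209) against its coaster at (.4735,-.210), which is good. Now I'll grasp the medium jar.

carry_out(motion=[[0.1, 0, 0.1, 0, 0, 0, 1], [0.2, 0, 0.25, 0, 0, 0, 1], [0.2, 0, 0.4, 0, 0, 0, 1], [0.2, 0, 0.55, 0, 0, 0, 1], [0.2, 0, 0.7, 0, 0, 0, 1], [0.2, 0, 0.85, 0, 0, 0, 1], [0.2, 0, 1, 0, 0, 0, 1], [0.2, 0, 1, 0, 0, 0, 1]])

```text
time_s: 25.88
eef_pos: [0.4227, 0.1095, 0.0538]
tool_rot: [0.707, 0.707, -0.001, -0.001]
contact_force: [-0.4, -0.5, -1.1]
grip_width: 0.0851
grip_force: 0.0
```

carry_out(motion=[[0, 0, 0.09, 0, 0, 0, 1], [0, 0, 0.09, 0, 0, 0, 0], [0, 0, 0.09, 0, 0, 0, 0], [0, 0, 0.09, 0, 0, 0, 0], [0, 0, 0.09, 0, 0, 0, 0], [0, 0, 0.09, 0, 0, 0, 0], [0, 0, 0.09, 0, 0, 0, 0], [0, 0, 0.09, 0, 0, 0, 0]], newtons=25)

```text
time_s: 26.88
eef_pos: [0.4241, 0.1094, 0.0463]
tool_rot: [0.707, 0.707, 0.0, 0.0]
contact_force: [-1.7, -0.4, 5.1]
grip_width: 0.0523
grip_force: 26.3
```

carry_out(motion=[[0, 0, -0.05, 0, 0, 0, 0], [0, 0, -0.2, 0, 0, 0, 0], [0, 0, -0.4, 0, 0, 0, 0], [0, 0, -0.6, 0, 0, 0, 0], [0, 0, -0.8, 0, 0, 0, 0], [0, 0, -1, 0, 0, 0, 0], [0, 0, -1, 0, 0, 0, 0]])

```text
time_s: 27.75
eef_pos: [0.4253, 0.1094, 0.147]
tool_rot: [0.707, 0.707, 0.001, 0.001]
contact_force: [0.5, -0.1, -1.5]
grip_width: 0.0522
grip_force: 26.4
```

```bash
python3 snap.py 9; python3 - <<'E'
from h import *
np.set_printoptions(precision=4,suppress=True)
for k,z,y in((0,(.02,.09),.1045),(9,(.12,.19),.1045)):
    sp,sd=load(k)["side"];P=pts("side",sd,sd>0);P=P[(P[:,2]>z[0])&(P[:,2]<z[1])&(abs(P[:,0]-.4235)<.04)&(abs(P[:,1]-y)<.04)]
    for a in np.linspace(z[0]+.01,z[1]-.01,4):
        q=P[abs(P[:,2]-a)<.01];print(k,a,q.min(0),q.max(0),*circ(q))
E
```

```text
[0.42372114 0.10922001 0.14529383] [ 0.35464472  0.52513355 -0.60464228]
0 0.03 [0.3987 0.0765 0.0206] [0.4458 0.114  0.04  ] [0.4229 0.1013] 0.025848198082282666
0 0.04666666666666666 [0.3979 0.0758 0.0367] [0.4498 0.1126 0.0564] [0.4249 0.103 ] 0.02627386567934894
0 0.06333333333333332 [0.3978 0.0751 0.0536] [0.4456 0.1176 0.073 ] [0.4236 0.1029] 0.02579451020077339
0 0.08 [0.3987 0.0761 0.0701] [0.4486 0.1215 0.0899] [0.4244 0.1038] 0.02574561283172441
9 0.13 [0.3974 0.0756 0.1204] [0.4433 0.1144 0.1397] [0.4229 0.1012] 0.025556280822720625
9 0.14666666666666667 [0.3974 0.076  0.1368] [0.4452 0.1166 0.1566] [0.4234 0.1023] 0.026364809750623098
9 0.16333333333333333 [0.3991 0.077  0.1533] [0.4488 0.1154 0.1733] [0.4243 0.1031] 0.026200727925991096
9 0.18 [0.3945 0.0768 0.1707] [0.4609 0.1139 0.19  ] [0.4283 0.1068] 0.030527418093694334
```

carry_out(motion=[[-0.1, -0.1, -0.15, 0, 0, 0, 0], [-0.3, -0.25, -0.3, 0, 0, 0, 0], [-0.5, -0.4, -0.3, 0, 0, 0, 0], [-0.75, -0.44, -0.3, 0, 0, 0, 0], [-1, -0.44, -0.3, 0, 0, 0, 0]])

```text
time_s: 28.48
eef_pos: [0.3784, 0.0083, 0.176]
tool_rot: [0.707, 0.707, -0.0, -0.0]
contact_force: [-0.9, 0.6, -0.8]
grip_width: 0.0525
grip_force: 26.5
```

carry_out(motion=[[-0.25, 0, 0, 0, 0, 0, 0], [-0.5, 0, 0, 0, 0, 0, 0], [-0.75, 0, 0, 0, 0, 0, 0], [-1, 0, 0, 0, 0, 0, 0]])

```text
time_s: 28.98
eef_pos: [0.3787, -0.0916, 0.1759]
tool_rot: [0.707, 0.707, -0.0, -0.0]
contact_force: [1.3, -0.2, -0.3]
grip_width: 0.0526
grip_force: 26.5
```

carry_out(motion=[[-0.25, 0, 0, 0, 0, 0, 0], [-0.5, 0, 0, 0, 0, 0, 0], [-0.75, 0, 0, 0, 0, 0, 0], [-1, 0, 0, 0, 0, 0, 0]])

```text
time_s: 29.48
eef_pos: [0.3787, -0.1914, 0.1759]
tool_rot: [0.707, 0.707, -0.0, -0.0]
contact_force: [0.5, 0.0, -1.0]
grip_width: 0.0525
grip_force: 26.5
```

carry_out(motion=[[-0.25, 0, 0, 0, 0, 0, 0], [-0.5, 0, 0, 0, 0, 0, 0], [-0.75, 0, 0, 0, 0, 0, 0], [-1, 0, 0, 0, 0, 0, 0]])

```text
time_s: 29.98
eef_pos: [0.3787, -0.2913, 0.1759]
tool_rot: [0.707, 0.707, -0.0, -0.001]
contact_force: [0.4, 0.4, -1.2]
grip_width: 0.0527
grip_force: 26.5
```

carry_out(motion=[[-0.08, 0.1, 0, 0, 0, 0, 0], [-0.08, 0.3, 0, 0, 0, 0, 0], [-0.08, 0.5, 0, 0, 0, 0, 0], [-0.08, 0.7, 0, 0, 0, 0, 0], [-0.08, 0.84, 0, 0, 0, 0, 0], [-0.08, 0.84, 0, 0, 0, 0, 0], [-0.08, 0.84, 0, 0, 0, 0, 0]])

```text
time_s: 30.85
eef_pos: [0.4633, -0.2984, 0.1757]
tool_rot: [0.707, 0.707, -0.0, -0.0]
contact_force: [0.4, 0.6, -0.6]
grip_width: 0.0524
grip_force: 26.6
```

carry_out(motion=[[0, 0.01, 0.1, 0, 0, 0, 0], [0, 0.01, 0.3, 0, 0, 0, 0], [0, 0.01, 0.5, 0, 0, 0, 0], [0, 0.01, 0.7, 0, 0, 0, 0], [0, 0.01, 0.85, 0, 0, 0, 0], [0, 0.01, 1, 0, 0, 0, 0], [0, 0.01, 1, 0, 0, 0, 0]])

```text
time_s: 31.72
eef_pos: [0.4639, -0.298, 0.0744]
tool_rot: [0.707, 0.707, -0.0, -0.001]
contact_force: [0.1, 0.1, -1.3]
grip_width: 0.0528
grip_force: 26.6
```

carry_out(motion=[[0, 0, 0.06, 0, 0, 0, 0], [0, 0, 0.11, 0, 0, 0, 0], [0, 0, 0.14, 0, 0, 0, 0], [0, 0, 0.155, 0, 0, 0, 0], [0, 0, 0.155, 0, 0, 0, 0], [0, 0, 0.155, 0, 0, 0, 0]])

```text
time_s: 32.48
eef_pos: [0.465, -0.2988, 0.0604]
tool_rot: [0.707, 0.707, 0.0, 0.0]
contact_force: [-0.4, 0.3, -1.1]
grip_width: 0.0525
grip_force: 26.6
```

```bash
python3 snap.py 10; python3 - <<'E'
from h import *
np.set_printoptions(precision=4,suppress=True)
sp,sd=load(10)["side"];P=pts("side",sd,sd>0);P=P[(abs(P[:,0]-.464)<.04)&(abs(P[:,1]+.3)<.04)]
for a in(.03,.05,.07,.09):
        q=P[abs(P[:,2]-a)<.01];print(a,q.min(0),q.max(0),*circ(q))
E
```

```text
[ 0.46501983 -0.298729    0.06030939] [ 0.70233383  0.01524601 -0.7642802 ]
0.03 [ 0.4377 -0.3292  0.0203] [ 0.4841 -0.2851  0.0392] [ 0.4648 -0.3026] 0.026742105001906415
0.05 [ 0.4379 -0.328   0.04  ] [ 0.482  -0.2879  0.0598] [ 0.4639 -0.3031] 0.02594624752184269
0.07 [ 0.4379 -0.3296  0.0603] [ 0.4857 -0.2872  0.0799] [ 0.4644 -0.3027] 0.02650503382009108
0.09 [ 0.439  -0.329   0.0801] [ 0.4843 -0.2856  0.0998] [ 0.465  -0.3017] 0.02649214703267679
```

View pics/snap10.png

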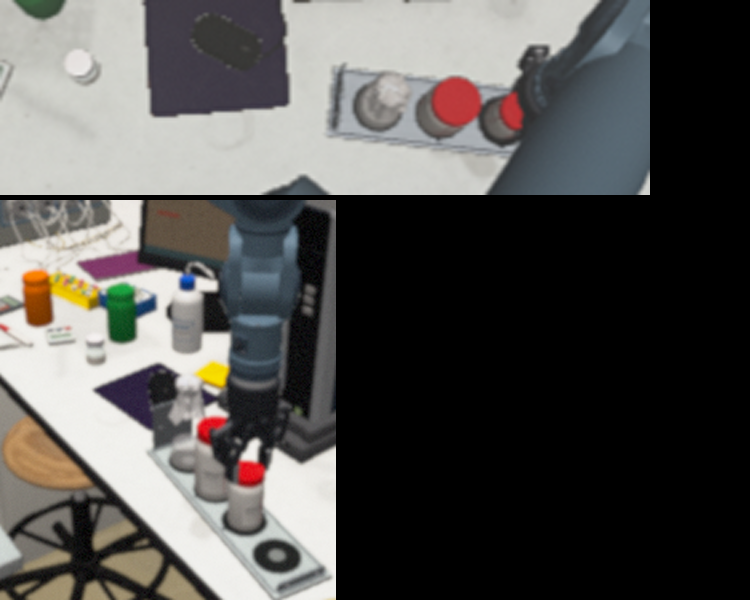

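The medium jar sits on coaster 2 with about 2 mm offset. I'll release it and go to the small jar.

carry_out(motion=[[0, 0, 0, 0, 0, 0, 0.9], [0, 0, 0, 0, 0, 0, 1], [0, 0, 0, 0, 0, 0, 1], [0, 0, 0, 0, 0, 0, 1], [0, 0, 0, 0, 0, 0, 1]])

```text
time_s: 33.2
eef_pos: [0.4649, -0.2987, 0.0603]
tool_rot: [0.707, 0.707, 0.0, -0.0]
contact_force: [-0.0, -0.1, -0.2]
grip_width: 0.0853
grip_force: 0.0
```

carry_out(motion=[[0, 0, -0.1, 0, 0, 0, 1], [0, 0, -0.25, 0, 0, 0, 1], [0, 0, -0.45, 0, 0, 0, 1], [0, 0, -0.7, 0, 0, 0, 1], [0, 0, -1, 0, 0, 0, 1]])

```text
time_s: 33.83
eef_pos: [0.4649, -0.2987, 0.1621]
tool_rot: [0.707, 0.707, 0.0, 0.0]
contact_force: [0.2, -0.1, -0.6]
grip_width: 0.0854
grip_force: 0.0
```

carry_out(motion=[[0, -0.2, -0.2, 0, 0, 0, 1], [0.2, -0.5, -0.4, 0, 0, 0, 1], [0.5, -0.8, -0.4, 0, 0, 0, 1], [0.75, -0.8, -0.4, 0, 0, 0, 1], [1, -0.8, -0.4, 0, 0, 0, 1]])

```text
time_s: 34.45
eef_pos: [0.3849, -0.1983, 0.2018]
tool_rot: [0.707, 0.707, 0.0, 0.001]
contact_force: [-0.1, 0.7, 0.3]
grip_width: 0.0854
grip_force: 0.0
```

carry_out(motion=[[0.3, 0, 0, 0, 0, 0, 1], [0.6, 0, 0, 0, 0, 0, 1], [1, 0, 0, 0, 0, 0, 1]])

```text
time_s: 34.83
eef_pos: [0.3854, -0.0983, 0.2017]
tool_rot: [0.707, 0.707, 0.0, 0.001]
contact_force: [-0.1, 0.2, -0.3]
grip_width: 0.0855
grip_force: 0.0
```

carry_out(motion=[[0.3, 0, 0, 0, 0, 0, 1], [0.6, 0, 0, 0, 0, 0, 1], [1, 0, 0, 0, 0, 0, 1]])

```text
time_s: 35.2
eef_pos: [0.3854, 0.002, 0.2017]
tool_rot: [0.707, 0.707, 0.001, 0.001]
contact_force: [0.4, -0.0, 0.5]
grip_width: 0.0852
grip_force: 0.0
```

carry_out(motion=[[0.3, 0, 0, 0, 0, 0, 1], [0.6, 0, 0, 0, 0, 0, 1], [1, 0, 0, 0, 0, 0, 1]])

```text
time_s: 35.58
eef_pos: [0.3854, 0.1022, 0.2017]
tool_rot: [0.707, 0.707, 0.001, 0.001]
contact_force: [0.7, -0.1, -0.0]
grip_width: 0.0857
grip_force: 0.0
```

carry_out(motion=[[0.3, 0, 0, 0, 0, 0, 1], [0.6, 0, 0, 0, 0, 0, 1], [1, 0, 0, 0, 0, 0, 1], [1, 0, 0, 0, 0, 0, 1]])

```text
time_s: 36.08
eef_pos: [0.3851, 0.2032, 0.2015]
tool_rot: [0.706, 0.709, 0.001, 0.0]
contact_force: [-0.1, -0.5, 0.2]
grip_width: 0.0856
grip_force: 0.0
```

```bash
python3 snap.py 11; python3 - <<'E'
from h import *
np.set_printoptions(precision=4,suppress=True)
F=load(11);(tp,td),(sp,sd)=F["top"],F["side"]
P=pts("top",td,box(red(tp),355,210,395,250));zt=np.percentile(P[:,2],85);Q=P[P[:,2]>zt-.006];print("med",zt,len(Q),*circ(Q))
P=pts("side",sd,sd>0);P=P[(abs(P[:,0]-.535)<.035)&(abs(P[:,1]-.285)<.035)]
for a in(.02,.04,.055):
    q=P[abs(P[:,2]-a)<.008];print(a,q.min(0),q.max(0),*circ(q))
F=load(0);tp,td=F["top"];h=cv2.cvtColor(tp,40)
P=pts("top",td,box((h[...,0]>45)&(h[...,0]<80)&(h[...,1]>120),170,165,215,205));P=P[P[:,2]>.1];print("green",len(P),*circ(P))
E
```

```text
[0.38497908 0.20124347 0.20112147] [-0.10567074 -0.66645759 -0.16674692]
med 0.1389532745380985 137 [ 0.4723 -0.2145] 0.02498633783521248
0.02 [0.5134 0.2631 0.0121] [0.5552 0.2962 0.0278] [0.5346 0.282 ] 0.02092843429743915
0.04 [0.5178 0.2629 0.0323] [0.5511 0.2981 0.0478] [0.5338 0.2823] 0.01832371451797856
0.055 [0.5176 0.2607 0.0474] [0.5547 0.3049 0.063 ] [0.536  0.2837] 0.019917180676427015
green 215 [0.6403 0.3553] 0.028387214565490166
```

carry_out(motion=[[0.2, 0.2, 0, 0, 0, 0, 1], [0.45, 0.45, 0, 0, 0, 0, 1], [0.7, 0.7, 0.1, 0, 0, 0, 1], [0.87, 1, 0.3, 0, 0, 0, 1]])

```text
time_s: 36.67
eef_pos: [0.4867, 0.2882, 0.1715]
tool_rot: [0.707, 0.707, 0.001, 0.001]
contact_force: [0.4, -1.0, 0.1]
grip_width: 0.085
grip_force: 0.0
```

carry_out(motion=[[0, 0.25, 0.2, 0, 0, 0, 1], [0, 0.5, 0.4, 0, 0, 0, 1], [0, 0.5, 0.6, 0, 0, 0, 1], [0, 0.5, 0.6, 0, 0, 0, 1], [0, 0.5, 0.6, 0, 0, 0, 1]])

```text
time_s: 37.3
eef_pos: [0.5352, 0.2876, 0.1114]
tool_rot: [0.707, 0.707, 0.0, 0.0]
contact_force: [0.5, 0.0, -0.3]
grip_width: 0.0855
grip_force: 0.0
```

carry_out(motion=[[0, 0, 0.15, 0, 0, 0, 1], [0, 0, 0.35, 0, 0, 0, 1], [0, 0, 0.55, 0, 0, 0, 1], [0, 0, 0.75, 0, 0, 0, 1], [0, 0, 0.92, 0, 0, 0, 1], [0, 0, 0.92, 0, 0, 0, 1], [0, 0, 0.92, 0, 0, 0, 1]])

```text
time_s: 38.17
eef_pos: [0.5351, 0.2885, 0.019]
tool_rot: [0.707, 0.707, 0.0, 0.0]
contact_force: [-0.4, 1.0, -1.1]
grip_width: 0.0855
grip_force: 0.0
```

carry_out(motion=[[0, 0, 0, 0, 0, 0, 0], [0, 0, 0, 0, 0, 0, 0], [0, 0, 0, 0, 0, 0, 0], [0, 0, 0, 0, 0, 0, 0], [0, 0, 0, 0, 0, 0, 0], [0, 0, 0, 0, 0, 0, 0], [0, 0, 0, 0, 0, 0, 0], [0, 0, 0, 0, 0, 0, 0]], newtons=25)

```text
time_s: 39.17
eef_pos: [0.5352, 0.2885, 0.019]
tool_rot: [0.707, 0.707, 0.001, 0.0]
contact_force: [-1.0, -0.0, 5.2]
grip_width: 0.0366
grip_force: 24.8
```

carry_out(motion=[[0, 0, -0.05, 0, 0, 0, 0], [0, 0, -0.2, 0, 0, 0, 0], [0, 0, -0.4, 0, 0, 0, 0], [0, 0, -0.6, 0, 0, 0, 0], [0, 0, -0.8, 0, 0, 0, 0], [0, 0, -1, 0, 0, 0, 0], [0, 0, -1, 0, 0, 0, 0]])

```text
time_s: 40.05
eef_pos: [0.5365, 0.289, 0.1207]
tool_rot: [0.707, 0.707, 0.002, 0.001]
contact_force: [0.1, -0.1, -1.3]
grip_width: 0.0367
grip_force: 25.1
```

```bash
python3 - <<'E'
from h import *
np.set_printoptions(precision=4,suppress=True)
sp,sd=cams.grab_frame("side");P=pts("side",sd,sd>0);P=P[(abs(P[:,0]-.535)<.035)&(abs(P[:,1]-.285)<.035)]
for a in(.12,.14,.155):
    q=P[abs(P[:,2]-a)<.008];print(a,q.min(0),q.max(0),*circ(q))
E
```

```text
0.12 [0.5146 0.2607 0.1123] [0.5571 0.2943 0.1279] [0.5359 0.2808] 0.020641297819221756
0.14 [0.5174 0.264  0.1327] [0.5538 0.2984 0.1474] [0.5358 0.2825] 0.01869425095303827
0.155 [0.5136 0.2655 0.1474] [0.5608 0.3036 0.1628] [0.5363 0.2854] 0.02164188816570999
```

carry_out(motion=[[0, -0.15, -0.1, 0, 0, 0, 0], [-0.05, -0.35, -0.3, 0, 0, 0, 0], [-0.15, -0.6, -0.3, 0, 0, 0, 0], [-0.3, -0.8, -0.3, 0, 0, 0, 0], [-0.5, -1, -0.3, 0, 0, 0, 0]])

```text
time_s: 40.72
eef_pos: [0.4325, 0.2378, 0.148]
tool_rot: [0.707, 0.708, -0.001, -0.0]
contact_force: [0.0, -1.3, -0.2]
grip_width: 0.0365
grip_force: 25.2
```

carry_out(motion=[[-0.2, -0.2, 0, 0, 0, 0, 0], [-0.4, -0.4, 0, 0, 0, 0, 0], [-0.6, -0.5, 0, 0, 0, 0, 0], [-0.8, -0.5, 0, 0, 0, 0, 0], [-1, -0.5, 0, 0, 0, 0, 0]])

```text
time_s: 41.35
eef_pos: [0.3829, 0.1377, 0.1479]
tool_rot: [0.707, 0.707, -0.001, -0.0]
contact_force: [-0.1, -0.2, -0.6]
grip_width: 0.0369
grip_force: 25.1
```

carry_out(motion=[[-0.25, 0, 0, 0, 0, 0, 0], [-0.5, 0, 0, 0, 0, 0, 0], [-0.75, 0, 0, 0, 0, 0, 0], [-1, 0, 0, 0, 0, 0, 0]])

```text
time_s: 41.85
eef_pos: [0.3832, 0.0379, 0.1479]
tool_rot: [0.707, 0.707, -0.0, -0.001]
contact_force: [0.7, 0.1, -0.5]
grip_width: 0.0363
grip_force: 25.1
```

carry_out(motion=[[-0.25, 0, 0, 0, 0, 0, 0], [-0.5, 0, 0, 0, 0, 0, 0], [-0.75, 0, 0, 0, 0, 0, 0], [-1, 0, 0, 0, 0, 0, 0]])

```text
time_s: 42.35
eef_pos: [0.3833, -0.0617, 0.1479]
tool_rot: [0.707, 0.707, -0.0, -0.001]
contact_force: [-0.3, 0.8, -0.8]
grip_width: 0.0365
grip_force: 25.1
```

carry_out(motion=[[-0.25, 0, 0, 0, 0, 0, 0], [-0.5, 0, 0, 0, 0, 0, 0], [-0.75, 0, 0, 0, 0, 0, 0], [-1, 0, 0, 0, 0, 0, 0]])

```text
time_s: 42.85
eef_pos: [0.3836, -0.1614, 0.1479]
tool_rot: [0.707, 0.707, -0.0, -0.001]
contact_force: [-0.6, 0.6, -0.6]
grip_width: 0.0364
grip_force: 25.1
```

carry_out(motion=[[-0.25, 0, 0, 0, 0, 0, 0], [-0.5, 0, 0, 0, 0, 0, 0], [-0.75, 0, 0, 0, 0, 0, 0], [-1, 0, 0, 0, 0, 0, 0]])

```text
time_s: 43.35
eef_pos: [0.3839, -0.2611, 0.1479]
tool_rot: [0.707, 0.707, 0.0, -0.001]
contact_force: [0.5, 0.2, -0.4]
grip_width: 0.0364
grip_force: 25.1
```

carry_out(motion=[[-0.25, 0, 0, 0, 0, 0, 0], [-0.5, 0, 0, 0, 0, 0, 0], [-0.75, 0, 0, 0, 0, 0, 0], [-1, 0, 0, 0, 0, 0, 0]])

```text
time_s: 43.85
eef_pos: [0.3841, -0.361, 0.1479]
tool_rot: [0.707, 0.707, 0.0, -0.001]
contact_force: [-0.9, -0.6, -1.7]
grip_width: 0.0365
grip_force: 25.1
```

carry_out(motion=[[-0.15, 0.05, 0, 0, 0, 0, 0], [-0.24, 0.2, 0, 0, 0, 0, 0], [-0.24, 0.4, 0, 0, 0, 0, 0], [-0.24, 0.6, 0, 0, 0, 0, 0], [-0.24, 0.69, 0, 0, 0, 0, 0], [-0.24, 0.69, 0, 0, 0, 0, 0], [-0.24, 0.69, 0, 0, 0, 0, 0], [-0.24, 0.69, 0, 0, 0, 0, 0]])

```text
time_s: 44.85
eef_pos: [0.4533, -0.3857, 0.1483]
tool_rot: [0.707, 0.707, -0.0, -0.0]
contact_force: [-0.6, -0.2, -1.0]
grip_width: 0.0363
grip_force: 25.2
```

```bash
python3 - <<'E'
from h import *
np.set_printoptions(precision=4,suppress=True)
sp,sd=cams.grab_frame("side");np.savez("side12.npz",p=sp,d=sd);P=pts("side",sd,sd>0);P=P[(abs(P[:,0]-.454)<.035)&(abs(P[:,1]+.388)<.035)]
for a in(.15,.17,.185):
    q=P[abs(P[:,2]-a)<.008];print(a,q.min(0),q.max(0),*circ(q))
cv2.imwrite("pics/c12.png",cv2.resize(sp[180:350,280:420],(494,600),interpolation=2))
E
```

```text
0.15 [ 0.4323 -0.4088  0.1421] [ 0.4683 -0.3703  0.1579] [ 0.4533 -0.3878] 0.02089992720998931
0.17 [ 0.4338 -0.4069  0.1623] [ 0.4665 -0.374   0.1778] [ 0.4525 -0.3881] 0.018033197719653945
0.185 [ 0.4296 -0.406   0.1771] [ 0.4881 -0.3713  0.1928] [ 0.4569 -0.3863] 0.023507236809715355
```

View pics/c12.png

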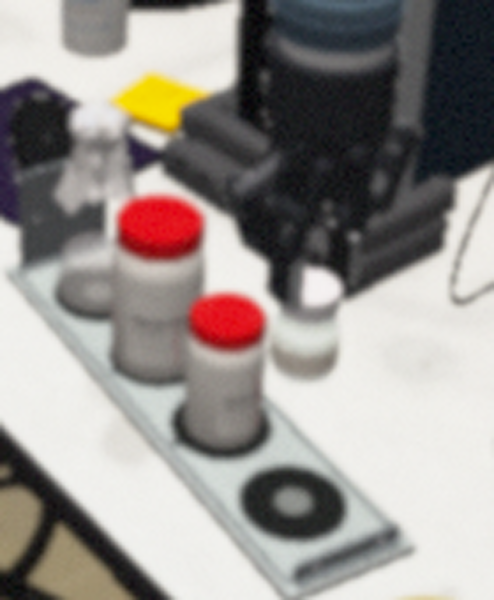

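The small jar hangs upright over coaster 3, and the other three stand in order. I'll lower and release it.

carry_out(motion=[[0, 0, 0.1, 0, 0, 0, 0], [0, 0, 0.3, 0, 0, 0, 0], [0, 0, 0.5, 0, 0, 0, 0], [0, 0, 0.7, 0, 0, 0, 0], [0, 0, 0.85, 0, 0, 0, 0], [0, 0, 1, 0, 0, 0, 0], [0, 0, 1, 0, 0, 0, 0]])

```text
time_s: 45.78
eef_pos: [0.4531, -0.3848, 0.0468]
tool_rot: [0.707, 0.707, 0.0, -0.001]
contact_force: [0.6, -0.6, -0.6]
grip_width: 0.0364
grip_force: 25.2
```

carry_out(motion=[[0, 0, 0.06, 0, 0, 0, 0], [0, 0, 0.11, 0, 0, 0, 0], [0, 0, 0.14, 0, 0, 0, 0], [0, 0, 0.155, 0, 0, 0, 0], [0, 0, 0.16, 0, 0, 0, 0], [0, 0, 0.16, 0, 0, 0, 0]])

```text
time_s: 46.52
eef_pos: [0.4541, -0.386, 0.033]
tool_rot: [0.707, 0.707, -0.0, 0.0]
contact_force: [-1.4, 0.5, 5.5]
grip_width: 0.0364
grip_force: 25.7
```

carry_out(motion=[[0, 0, 0, 0, 0, 0, 0.6], [0, 0, 0, 0, 0, 0, 0.7], [0, 0, 0, 0, 0, 0, 1], [0, 0, 0, 0, 0, 0, 1], [0, 0, 0, 0, 0, 0, 1], [0, 0, 0, 0, 0, 0, 1]])

```text
time_s: 47.28
eef_pos: [0.4539, -0.3857, 0.0322]
tool_rot: [0.707, 0.707, 0.0, -0.0]
contact_force: [-0.2, 0.3, 0.2]
grip_width: 0.085
grip_force: 0.0
```

carry_out(motion=[[0, 0, -0.1, 0, 0, 0, 1], [0, 0, -0.25, 0, 0, 0, 1], [0, 0, -0.45, 0, 0, 0, 1], [0, 0, -0.7, 0, 0, 0, 1], [0, 0, -1, 0, 0, 0, 1]])

```text
time_s: 47.9
eef_pos: [0.4539, -0.3857, 0.1341]
tool_rot: [0.707, 0.707, 0.0, 0.0]
contact_force: [0.4, 0.3, -0.1]
grip_width: 0.0851
grip_force: 0.0
```

carry_out(motion=[[0, -0.2, -0.2, 0, 0, 0, 1], [-0.2, -0.4, -0.4, 0, 0, 0, 1], [-0.5, -0.6, -0.5, 0, 0, 0, 1], [-0.8, -0.8, -0.5, 0, 0, 0, 1], [-1, -0.8, -0.5, 0, 0, 0, 1], [-1, -0.8, -0.5, 0, 0, 0, 1]])

```text
time_s: 48.65
eef_pos: [0.3737, -0.4872, 0.1833]
tool_rot: [0.708, 0.707, -0.0, 0.001]
contact_force: [-0.5, 0.2, -1.1]
grip_width: 0.0854
grip_force: 0.0
```

```bash
python3 snap.py 13; python3 - <<'E'
from h import *
np.set_printoptions(precision=4,suppress=True)
F=load(13)
for n,C,in(("top",((.4835,-.1228),(.4735,-.21),(.464,-.2977),(.4533,-.3846))),("side",((.4848,-.1253),(.4747,-.2129),(.4647,-.3001),(.4547,-.3873)))):
    p,d=F[n];P=pts(n,d,d>0)
    for c,z in zip(C,(.182,.138,.112,.076)):
        q=P[(abs(P[:,2]-z)<.007)&(np.hypot(P[:,0]-c[0],P[:,1]-c[1])<.045)]
        if len(q)>8:print(n,c,len(q),*circ(q))
E
```

```text
[ 0.37414874 -0.48540461  0.18292326] [-0.44783128  0.11383557  0.64684427]
top (0.4835, -0.1228) 92 [ 0.4834 -0.1219] 0.018492959913208203
top (0.4735, -0.21) 285 [ 0.4743 -0.2103] 0.03125667989993775
top (0.464, -0.2977) 188 [ 0.4655 -0.2981] 0.02559160383045958
top (0.4533, -0.3846) 97 [ 0.4544 -0.384 ] 0.018082279734506088
side (0.4848, -0.1253) 77 [ 0.4846 -0.1279] 0.01749194334605818
side (0.4747, -0.2129) 324 [ 0.4736 -0.2139] 0.031747807000438416
side (0.4647, -0.3001) 97 [ 0.4602 -0.2993] 0.022753507041948312
side (0.4547, -0.3873) 179 [ 0.4543 -0.387 ] 0.01881930333363252
```

View pics/snap13.png

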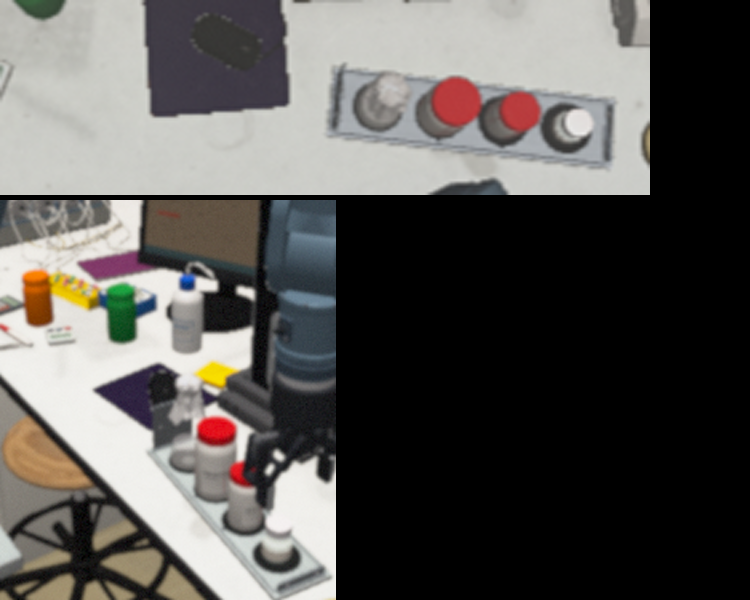

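All four stand upright in height order, within 1 to 2 mm of their coaster centres in the top view. The hand is clear, so I'm handing in.

```bash
python3 -c "
from station import ticket
print(ticket.job_done())"
```

```text
the job is handed in; nothing more can be done
None
```

The job is handed in: flask, large, medium and small jar stand upright on coasters 0 to 3 from the tall end plate down, each within about 2 mm of centre in the top view, all released, at about 49 s; the judge's verdict was not shown.

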